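# Feed one chocolate ball into the milk pitcher

## Task

A hot chocolate is ordered: with the fingertips, push the large milk pitcher along the counter into the open wire guide under the chocolate feeder's outlet until it stands against the back of the guide. Then press the black paddle of the feeder's rocking lever all the way down, once, keep it down until the one ball that the lifted gate lets go has dropped into the pitcher, and let the paddle spring back up. Grip and lift nothing, do not touch the chocolate balls, and leave everything else on the counter where it stands.

Things in the scene. Friction and masses are not known exactly. Their poses are not given: they have to be found in the camera images.
- feeder: Steel gravity feeder for chocolate balls, fixed to the counter: base plate 100 x 140 x 8 mm, column, and on it a track of two rods sloping 16 degrees down towards +y, between clear cheeks, with four balls in a row behind a gate. Origin on the counter; x across the track (57 mm over all), +y level along the track out of the outlet, z up. 215 mm tall at rest.
- outlet_lip (a point): Front end of the track, where a freed ball rolls off: feeder y = +82 mm, 125 mm above the counter. Past it only the low wire guide stands, so the space above the guide's mouth is free. Axes as the feeder's.
- guide_centre (a point): Point on the counter (feeder x = 0, y = +104 mm) where the pitcher's axis must stand. Round its -y half runs the guide: 6 mm wire, 14 mm above the counter, inner radius 51 mm; then two legs spread to a mouth 147 mm wide, 32 mm beyond this point, open to +y. It centres a pitcher pushed in along -y. The pitcher starts 85 to 160 mm out along +y, up to 30 mm aside. Axes as the feeder's.
- pitcher_axis (a point): Axis of the round body of the large steel milk pitcher, at its foot. Body 92 mm wide at the foot, 80 mm at the top, 105 mm tall (spout 111), open, 60 mm wide inside, about 0.3 kg. In this frame the handle (14 mm wide, 23 to 92 mm high, reaching 75 mm from the axis) is on +y, the spout on -y; at the start it points roughly to the feeder's -x. Slides at 1 to 3 N; tends to tip if pushed above 45 mm.
- milk_pitcher: The same pitcher; origin on the counter under it, 11 mm from the body axis towards the handle. Axes the same.
- feeder_lever (a joint): Rocking lever, rad: 0 = at rest, paddle up, gate down; 0.42 = on its stop, gate clear of the ball. Sprung: about 4 N on the paddle starts it, 7 to 8 N holds it on the stop (1 to 2 N more if fast); it springs back in about half a second. The first ball goes at about 0.33 while a prong holds back the second; it needs about half a second to drop into the pitcher.
- paddle_top (a point): Centre of the top of the black ribbed paddle (56 mm across the track, 42 mm along it) at the lever's rear end, behind the closed end of the track. At rest at feeder x = 0, y = -91 mm, z = 205 mm, sloping 12 degrees down to the outlet; fully down 45 mm lower (same y within 4 mm), sloping 12 degrees the other way. Free above and below.
- choc_1: First (lowest) dark chocolate ball, 30 mm across, 16 g, resting on the gate; the one that must drop into the pitcher. Origin at its centre.
- choc_2: Second ball, same kind; must stay in the feeder; rolls on to the gate afterwards. Origin at its centre.
- choc_3: Third ball; origin at its centre.
- choc_4: Fourth ball; origin at its centre.
- cocoa_shaker: Bystander: steel shaker 43 mm wide, 92 mm tall, beside the feeder on the far side. Origin under its centre.
- cinnamon_jar: Bystander: spice jar with a red lid, 45 mm wide, 106 mm tall, on the far side of the feeder. Origin under its centre.
- small_pitcher: Bystander: smaller steel pitcher, 72 x 99 x 88 mm, on the far side of the way the large pitcher is pushed. Origin under its centre.
- shot_glass: Bystander: small glass, 48 mm wide, 61 mm tall, in front of the feeder. Origin under its centre.
- teaspoon: Bystander: teaspoon 130 mm long lying in front of the feeder. Origin under its centre.
- tamper: Bystander: coffee tamper with wooden grip, 58 mm wide, 90 mm tall, behind to the right. Origin under its centre.
- spare_cup: Bystander: upturned pale cup, 92 x 108 x 60 mm, at the back. Origin under its centre.
Mind the look-alikes: they are no part of the job. What is shaped like the choc_4 but pink or turquoise is not meant.

How it is judged:
By the outcome, as a careful person would: the job done as asked, in the order asked, and still so for the second after the job is handed in, with the robot touching nothing.
It also fails if it takes over 48 s, if anything falls off the work surface, if the arm or the gripper's body presses on something with over 40 N, if the wrist force passes 120 N, or if a joint passes its speed limit or range.

## Robot

A 6-joint arm with a two-finger parallel gripper is mounted at the origin on a cart in front of the work surface, level with it; the furniture and walls round the work are solid. World frame = base frame: x ahead of the robot, y to its left, z up, the work surface at z = 0. Lengths are in m, angles in rad, forces in N, time in s.
With the tool pointing down it reaches from about 0.25 to 0.775 m from the base axis. Payload 4 kg.
Tool frame: the origin (TCP) lies between the finger pads; the fingertips stand 14 mm ahead of it and the grasp point (between the pads) lies 5 mm behind it; z points along the fingers, y is the line along which they close (so a half turn about z gives the same grasp; the last joint's range is limited). The gripper opens to 94 mm and grips with 3 to 60 N. Pads are 16 mm wide; open, the fingers measure 119 mm over their backs; the gripper's body (75 mm by 177 mm) begins 78 mm behind the grasp point.
Start: joints at [1.216, 0.087, 1.371, -0, 1.684, -0.103], TCP at [0.137, 0.533, 0.22] pointing down, gripper open.
Joint ranges: [-3.1, 3.1], [-0.76, 2.03], [0.27, 2.55], [-1.08, 4.22], [0.17, 2.65], [-2.57, 2.57]. Speed limits (rad/s): [2.79, 2.79, 3.14, 3.14, 3.14, 3.14].

## Interface

Orientations are given as [roll, pitch, yaw] about the fixed x, y, z axes, in that order (R = Rz(yaw) Ry(pitch) Rx(roll)).
In Python, from bench import robot, snapshot gives the robot as it stands.
- The arm moves only by the tool carry_out, never from a script. Its argument "motion" is text: rows parted by semicolons, each of 4 numbers parted by spaces: the shift along the tool's x, y, z each as a share of 0.15 m, from -1 to 1, then the turn about the tool's z as a share of 180 degrees, from -1 to 1. A call has exactly 8 rows; each row is the pose to reach, as a shift and turn from the pose commanded when the call began, along the tool's axes at that moment, turning the shorter way round; what a row does not reach only later rows make up. A row lasts 1/10 s, in which the tool goes at most 50 mm and 8.59 degrees, less where a joint would pass 70% of its speed; a pose out of reach is approached as far as the arm can. A call with a number of a shift or a turn outside -1 to 1 is refused whole. A call with a gripper value outside its range is refused whole. "grip" is the opening, from -1 (shut) to 1 (fully open), set as the call begins (left out, the last holds). The fingers move at their own pace and stop on an object; the grip force is fixed at half the most. Time passes only in rows, so rows that repeat a pose let the fingers close, or fill a call up. It gives the time, the measured TCP pose, the force, the opening and the grip force at its end, in the units of the state.
- robot.get_obs(): the state, without advancing time (a new reading comes with each control period).
- snapshot(name): name is "scene" or "top"; returns a dict with "image" (480x640x3 uint8, red, green, blue), "fx", "fy", "cx", "cy" (pixels), "pose" (4x4, takes a point from camera to world coordinates). Camera axes: x right, y up, looking along -z (the intrinsics and any distortion apply to the point x, -y, -z); pixel columns grow to the right and rows downward; lengths in m; the calibration is good to about 2 mm. A picture is of the moment at which its call begins. There is no depth.
- robot.close_job(): hands the job in; it is judged then, once.
The state is a dict: "time": time; "joint_positions": joint angles; "qvel": joint speeds; "joint_torque": joint torques, N m; "tool_pos": TCP position; "ee_rot": TCP orientation; "wrist_force": force on the tool from outside, world axes, zero at the start; "wrist_torque": the same for the moment, N m; "width": finger opening in m; "finger_force": force on a finger pad.
Only numpy, scipy, OpenCV 4.12 (cv2) and the standard library are available. Lean on these libraries where they do the work, as an engineer would, in place of code of your own. Each camera call takes 0.05 s, during which the arm holds its last target. There are 200 camera calls.

## Working session

There is one attempt and no reset: what is moved stays moved. The work goes in short steps, Python scripts to look and compute and a tool call to move; the robot and the scene stay as the last step left them, time stands still between calls to the robot, and variables do not carry over. Pictures are saved under pics/ and viewed, at most 10 in all, crops included, and the job is handed in when it is done.

Besides the shell and the picture viewer there is one more tool, called after ">>>" by a JSON object that holds its "name" and its "arguments", one argument or row to a line. carry_out: Moves the arm, as the interface text tells. Shift numbers are shares of 0.15 m and turn numbers shares of 180 degrees, none past 1 either way. Its arguments: {"type":"object","properties":{"motion":{"type":"string"},"grip":{"type":"number"}},"required":["motion"]}

```bash
mkdir -p pics
cat > h.py <<'E'
import numpy as np, cv2
from bench import robot, snapshot
def snap(n,f):
    s=snapshot(n); cv2.imwrite('pics/'+f,s['image'][:,:,::-1]); np.save('pics/'+n+'.npy',s,allow_pickle=True); return s
def load(n): return np.load('pics/'+n+'.npy',allow_pickle=True).item()
def ray(s,u,v):
    P=np.array(s['pose']); d=P[:3,:3]@np.array([(u-s['cx'])/s['fx'],-(v-s['cy'])/s['fy'],-1]); return P[:3,3],d
def onz(s,u,v,z):
    o,d=ray(s,u,v); return o+d*(z-o[2])/d[2]
def proj(s,p):
    P=np.array(s['pose']); q=P[:3,:3].T@(np.array(p)-P[:3,3]); return s['cx']+s['fx']*q[0]/-q[2], s['cy']-s['fy']*q[1]/-q[2]
def tri(s1,uv1,s2,uv2):
    o1,d1=ray(s1,*uv1);o2,d2=ray(s2,*uv2)
    t=np.linalg.lstsq(np.c_[d1,-d2],o2-o1,rcond=None)[0]; a=o1+t[0]*d1;b=o2+t[1]*d2
    return (a+b)/2,np.linalg.norm(a-b)
E
python3 - <<'E'
from h import *
for n in('scene','top'):
    s=snap(n,n+'0.png'); print([k for k in s],s['fx'],s['cx'],s['cy'],np.round(s['pose'],3))
print(robot.get_obs())
E
```

```text
['image', 'fx', 'fy', 'cx', 'cy', 'pose'] 616.2274578852118 321.39418800053664 228.6583578821594 [[ 0.67   0.495 -0.553 -0.075]
 [-0.742  0.462 -0.486 -0.544]
 [ 0.015  0.736  0.677  0.909]
 [ 0.     0.     0.     1.   ]]
['image', 'fx', 'fy', 'cx', 'cy', 'pose'] 584.3946758186322 321.79685538779336 243.04287550465128 [[ 1.000e-03  9.920e-01 -1.230e-01  4.020e-01]
 [-1.000e+00  1.000e-03 -1.000e-03 -3.400e-02]
 [-1.000e-03  1.230e-01  9.920e-01  1.366e+00]
 [ 0.000e+00  0.000e+00  0.000e+00  1.000e+00]]
{'time': 0.1, 'joint_positions': array([ 1.21590461e+00,  8.78779774e-02,  1.37210702e+00, -2.35207409e-05,
        1.68363511e+00, -1.03105565e-01]), 'qvel': array([-6.01474777e-04, -1.38457611e-03, -3.53682275e-03, -1.06648569e-04,
       -1.33444022e-03, -4.09472295e-05]), 'joint_torque': array([ 2.32820414e-03, -3.41252518e+01, -3.03301477e+01,  7.19935074e-02,
        3.04546428e-02, -9.13406097e-05]), 'tool_pos': array([0.1368699 , 0.53219802, 0.21842095]), 'ee_rot': array([-3.13957357e+00, -1.85418574e-04,  2.88980369e+00]), 'wrist_force': array([0.49353382, 0.0658634 , 0.40132219]), 'wrist_torque': array([-0.0170052 , -0.00030626,  0.00461057]), 'finger_force': 0.0, 'width': 0.0938806055856209}
```

View pics/scene0.png

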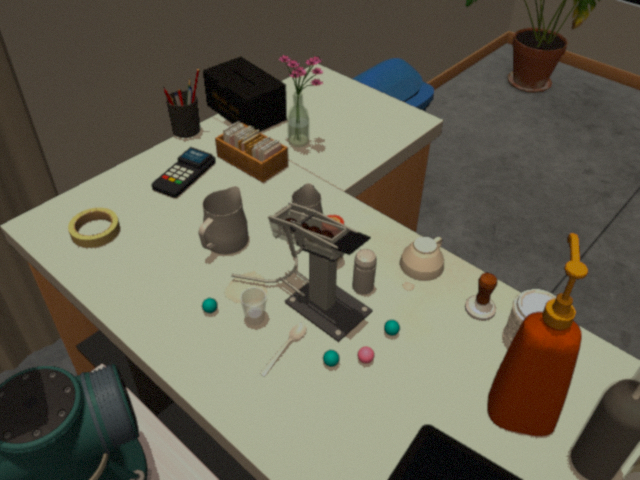

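View pics/top0.png

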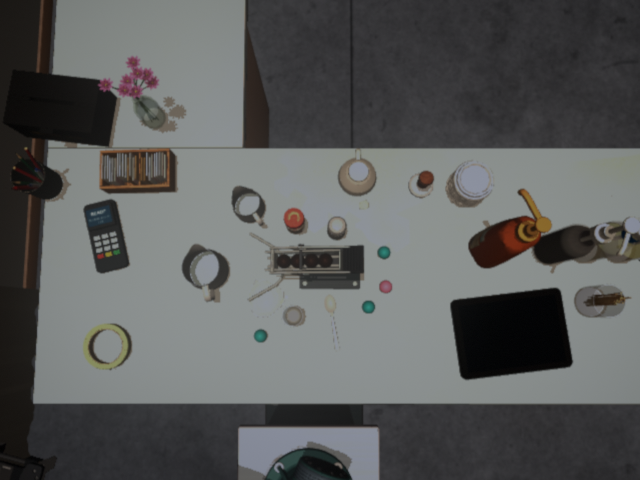

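The large pitcher is at scene (224,222) and top (205,268). The feeder is at top (270–365, 240–290), with its outlet pointing left (world +y). The black paddle is at top (352,258) and scene (350,241). I'll enlarge both views next.

Run:
```python
from h import *
t=load('top')['image'][220:330,170:380,::-1];s=load('scene')['image'][170:350,180:400,::-1]
a=cv2.resize(t,(800,419),interpolation=cv2.INTER_CUBIC)
a=np.clip(a*1.8,0,255).astype('uint8')
b=cv2.resize(s,(733,600),interpolation=cv2.INTER_CUBIC)
b=np.clip(b*1.4,0,255).astype('uint8')
cv2.imwrite('pics/tc.png',a);cv2.imwrite('pics/sc.png',b)
```

```text
(no output)
```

View pics/tc.png

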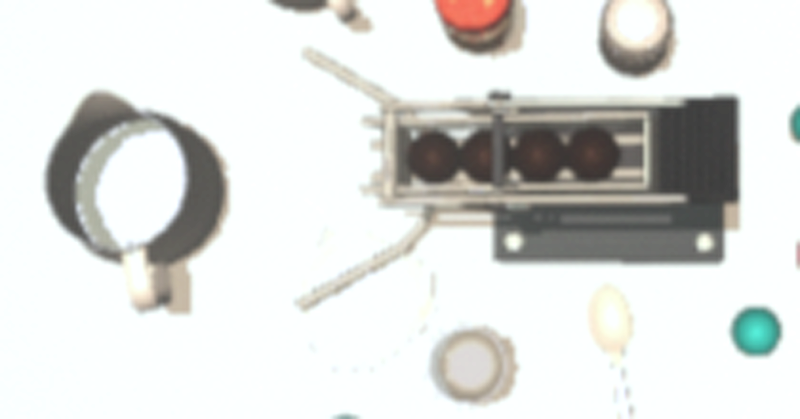

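View pics/sc.png

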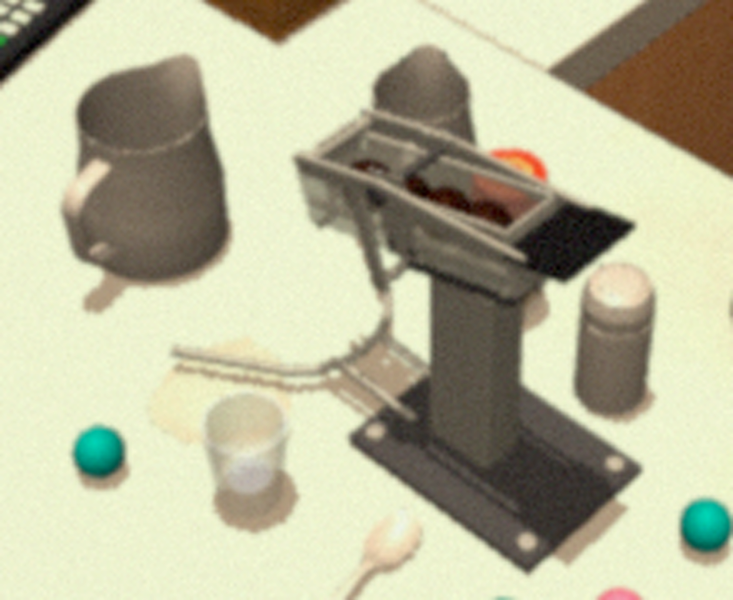

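The crops confirm the large pitcher: handle towards the robot (feeder -x side), spout on the far side, standing in front of the guide's open mouth. The smaller pitcher behind it is the bystander. The four dark balls sit in the track; the turquoise and pink ones are decoys.

Guide leg tips are at about top (250,234) and (250,300). The near edge of the base plate runs (300,289)–(360,289).

Run:
```python
from h import *
s=load('top');c=load('scene')
T=lambda x,y:(170+x/3.81,220+y/3.81)
S=lambda x,y:(180+x/3.333,170+y/3.333)
for n,p,z in[('plateL',(495,262),.008),('plateR',(723,262),.008),('tipfar',(304,52),.014),('tipnear',(303,304),.014),
 ('shot',(468,365),.06),('padTL',(690,97),.21),('padTR',(738,97),.2),('padBR',(738,203),.2),('outTL',(388,105),.14),('outBL',(388,203),.14)]:
    print(n,np.round(onz(s,*T(*p),z),4))
for n,p,z in[('plate1',(350,437),.008),('plate2',(528,572),.008),('plate3',(640,468),.008),('tipnear',(175,351),.014),('padR',(635,226),.2),('padB',(567,282),.2),('shotbase',(248,515),0)]:
    print('S',n,np.round(onz(c,*S(*p),z),4))
g=s['image'].astype(int).max(2)
m=((g<75)*255).astype('uint8'); m[:, :175]=0; m[:,240:]=0; m[:235]=0; m[305:]=0
n,l,st,ce=cv2.connectedComponentsWithStats(m); k=1+st[1:,4].argmax(); print(st[k],ce[k])
cs=max(cv2.findContours((l==k).astype('uint8'),cv2.RETR_EXTERNAL,cv2.CHAIN_APPROX_NONE)[0],key=len)[:,0]
pts=np.array([onz(s,u+.0,v,0.0)[:2] for u,v in cs if u>212 and v<286])
A=np.c_[2*pts,np.ones(len(pts))];x=np.linalg.lstsq(A,(pts**2).sum(1),rcond=None)[0];print('foot',x[:2],np.sqrt(x[2]+x[:2]@x[:2]))
# silhouette test in scene: predicted foot edges for centre
for X in np.linspace(0,2*np.pi,8,endpoint=False):
    p=np.array([x[0]+.046*np.cos(X),x[1]+.046*np.sin(X),0]); u,v=proj(c,p);a,b=proj(s,p); print(np.round([(u-180)*3.333,(v-170)*3.333,(a-170)*3.81,(b-220)*3.81]))
```

```text
plateL [0.4632 0.0188 0.008 ]
plateR [ 0.4633 -0.12    0.008 ]
tipfar [0.5913 0.1363 0.014 ]
tipnear [0.4375 0.1345 0.014 ]
shot [0.401  0.0321 0.06  ]
padTL [ 0.5403 -0.0905  0.21  ]
padTR [ 0.5415 -0.1163  0.2   ]
padBR [ 0.4855 -0.1159  0.2   ]
outTL [0.5441 0.0734 0.14  ]
outBL [0.4897 0.0728 0.14  ]
S plate1 [0.4618 0.0162 0.008 ]
S plate2 [ 0.459  -0.1215  0.008 ]
S plate3 [ 0.5571 -0.1206  0.008 ]
S tipnear [0.4354 0.1355 0.014 ]
S padR [ 0.5437 -0.1107  0.2   ]
S padB [ 0.49   -0.1113  0.2   ]
S shotbase [0.3873 0.0229 0.    ]
[209 250  20  40 357] [219.85994398 272.06162465]
foot [0.51260758 0.21432285] 0.02775739635428512
[237. 203. 180. 108.]
[188. 191. 126. 129.]
[137. 206. 103. 182.]
[112. 241. 124. 235.]
[129. 277. 176. 257.]
[181. 291. 230. 235.]
[234. 274. 253. 182.]
[257. 238. 232. 129.]
```

>>> {"name": "carry_out", "arguments": {
  "motion": "-0.12 -0.04 0 0.045; -0.25 -0.09 0 0.09; -0.37 -0.13 0 0.135; -0.5 -0.18 0 0.18; -0.62 -0.22 0 0.225; -0.75 -0.26 0 0.27; -0.9 -0.31 0 0.32; -1 -0.35 0 0.36",
  "grip": 0.06
}}

```text
time: 0.9
tool_pos: [0.2701, 0.4435, 0.2188]
ee_rot: [-3.141, 0.001, 1.752]
wrist_force: [0.2, -0.5, -0.7]
width: 0.0504
finger_force: 0.0
```

```bash
cat >> h.py <<'E'
from scipy.spatial.transform import Rotation as Ro
def go(p,yaw=np.pi/2):
    o=robot.get_obs(); R=Ro.from_euler('xyz',o['ee_rot']); y=o['ee_rot'][2]
    d=R.inv().apply(np.array(p)-o['tool_pos'])/.15; t=-((yaw-y+np.pi)%(2*np.pi)-np.pi)/np.pi
    print('t',round(o['time'],2),'pos',np.round(o['tool_pos'],4),'rpy',np.round(o['ee_rot'],3),'F',np.round(o['wrist_force'],1),'w',round(o['width'],3),'q',np.round(o['joint_positions'],2)); print('shift',np.round(d,3),'turn',round(t,3))
E
python3 -c "
from h import *
go([.511,.31,.2])"
```

```text
t 0.9 pos [0.2701 0.4435 0.2188] rpy [-3.141e+00  1.000e-03  1.752e+00] F [ 0.2 -0.5 -0.7] w 0.05 q [ 0.91  0.02  1.44 -0.    1.68  0.73]
shift [-1.165  1.419  0.126] turn 0.058
```

>>> {"name": "carry_out", "arguments": {
  "motion": "-0.1 0.12 0 0.01; -0.2 0.25 0 0.02; -0.31 0.37 0 0.03; -0.41 0.5 0 0.04; -0.52 0.62 0 0.05; -0.62 0.75 0 0.055; -0.72 0.88 0 0.058; -0.82 1 0 0.058"
}}

```text
time: 1.7
tool_pos: [0.4403, 0.3509, 0.2188]
ee_rot: [-3.141, 0.001, 1.576]
wrist_force: [0.0, -0.5, 0.2]
width: 0.0494
finger_force: 0.0
```

```bash
python3 -c "
from h import *
go([.511,.31,.04])"
```

```text
t 1.7 pos [0.4403 0.3509 0.2188] rpy [-3.141e+00  1.000e-03  1.576e+00] F [ 0.  -0.5  0.2] w 0.049 q [0.57 0.12 1.34 0.   1.69 0.57]
shift [-0.275  0.471  1.192] turn 0.002
```

>>> {"name": "carry_out", "arguments": {
  "motion": "-0.09 0.15 0.1 0; -0.18 0.3 0.25 0; -0.27 0.47 0.4 0; -0.27 0.47 0.55 0; -0.27 0.47 0.7 0; -0.27 0.47 0.85 0; -0.27 0.47 0.95 0; -0.27 0.47 1 0"
}}

```text
time: 2.5
tool_pos: [0.5092, 0.311, 0.0672]
ee_rot: [-3.138, 0.002, 1.577]
wrist_force: [0.6, -0.7, 0.6]
width: 0.0501
finger_force: 0.0
```

Run:
```python
from h import *
go([.511,.31,.04])
s=snap('scene','s1.png');t=snap('top','t1.png')
a=np.clip(cv2.resize(t['image'][220:330,140:300,::-1],(600,412),interpolation=cv2.INTER_CUBIC)*1.8,0,255).astype('uint8')
cv2.imwrite('pics/c1.png',a)
```

```text
t 2.5 pos [0.5092 0.311  0.0672] rpy [-3.138e+00  2.000e-03  1.577e+00] F [ 0.6 -0.7  0.6] w 0.05 q [0.45 0.27 1.47 0.   1.41 0.45]
shift [-0.007  0.013  0.181] turn 0.002
```

View pics/c1.png

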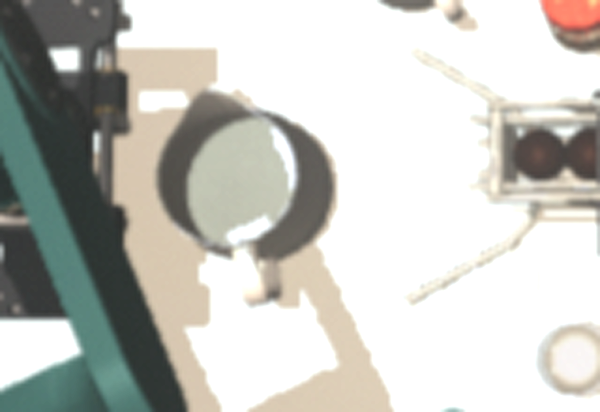

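The crop shows the gripper behind the pitcher on its +y side, with the way to the guide clear. I'll lower it and start a gentle push.

>>> {"name": "carry_out", "arguments": {
  "motion": "0 0 0.06 0; 0 0 0.12 0; 0 0 0.18 0; -0.06 0 0.18 0; -0.12 0 0.18 0; -0.17 0 0.18 0; -0.21 0 0.18 0; -0.25 0 0.18 0"
}}

```text
time: 3.4
tool_pos: [0.5107, 0.2737, 0.0429]
ee_rot: [3.141, -0.001, 1.576]
wrist_force: [0.1, 1.7, -0.1]
width: 0.0499
finger_force: 0.6
```

>>> {"name": "carry_out", "arguments": {
  "motion": "-0.03 0 0 0; -0.06 0 0 0; -0.1 0 0 0; -0.14 0 0 0; -0.18 0 0 0; -0.22 0 0 0; -0.26 0 0 0; -0.3 0 0 0"
}}

```text
time: 4.2
tool_pos: [0.511, 0.2287, 0.0426]
ee_rot: [3.141, -0.0, 1.577]
wrist_force: [0.7, 2.1, 1.1]
width: 0.0499
finger_force: 0.9
```

Run:
```python
from h import *
go([.513,.144,.04])
s=snap('scene','s2.png')
```

```text
t 4.2 pos [0.511  0.2287 0.0426] rpy [ 3.141 -0.     1.577] F [0.7 2.1 1.1] w 0.05 q [0.32 0.21 1.59 0.   1.34 0.31]
shift [-0.565  0.01   0.017] turn 0.002
```

View pics/s2.png

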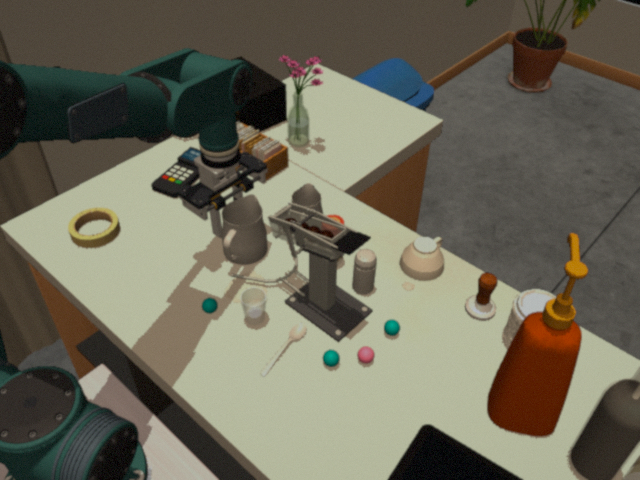

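The fingers straddle the pitcher at scene (242,232), and it slides upright at 2 N. I'll keep pushing.

>>> {"name": "carry_out", "arguments": {
  "motion": "-0.05 0 0.01 0; -0.1 0 0.01 0; -0.15 0 0.01 0; -0.2 0.01 0.01 0; -0.25 0.01 0.01 0; -0.3 0.01 0.01 0; -0.34 0.01 0.01 0; -0.38 0.01 0.01 0"
}}

```text
time: 5.05
tool_pos: [0.5126, 0.1715, 0.0409]
ee_rot: [-3.141, -0.0, 1.576]
wrist_force: [0.5, 1.0, 0.9]
width: 0.0496
finger_force: 0.9
```

>>> {"name": "carry_out", "arguments": {
  "motion": "-0.02 0 0 0; -0.04 0 0 0; -0.06 0 0 0; -0.08 0 0 0; -0.1 0 0 0; -0.12 0 0 0; -0.13 0 0 0; -0.14 0 0 0"
}}

```text
time: 5.85
tool_pos: [0.5127, 0.1519, 0.041]
ee_rot: [3.142, -0.002, 1.576]
wrist_force: [-1.6, 5.9, 0.8]
width: 0.0492
finger_force: 2.7
```

Run:
```python
from h import *
go([.513,.144,.04])
```

```text
t 5.85 pos [0.5127 0.1519 0.041 ] rpy [ 3.142e+00 -2.000e-03  1.576e+00] F [-1.6  5.9  0.8] w 0.049 q [0.18 0.16 1.66 0.   1.33 0.17]
shift [-0.053  0.002  0.006] turn 0.002
```

>>> {"name": "carry_out", "arguments": {
  "motion": "-0.005 0 0 0; -0.01 0 0 0; -0.015 0 0 0; -0.02 0 0 0; -0.025 0 0 0; -0.03 0 0 0; -0.03 0 0 0; -0.03 0 0 0"
}}

```text
time: 6.65
tool_pos: [0.5129, 0.1512, 0.042]
ee_rot: [3.14, -0.009, 1.577]
wrist_force: [-2.0, 13.0, 1.5]
width: 0.0499
finger_force: 5.3
```

Run:
```python
from h import *
go([.513,.144,.04])
t=snap('top','t2.png');s=snap('scene','s3.png')
a=cv2.resize(t['image'][220:320,170:330,::-1],(480,300),interpolation=cv2.INTER_CUBIC)
b=cv2.resize(s['image'][170:340,180:340,::-1],(282,300),interpolation=cv2.INTER_CUBIC)
cv2.imwrite('pics/c3.png',np.clip(np.hstack([a,b])*1.5,0,255).astype('uint8'))
```

```text
t 6.65 pos [0.5129 0.1512 0.042 ] rpy [ 3.14  -0.009  1.577] F [-2.  13.   1.5] w 0.05 q [0.17 0.16 1.66 0.01 1.33 0.17]
shift [-0.048  0.     0.013] turn 0.002
```

View pics/c3.png

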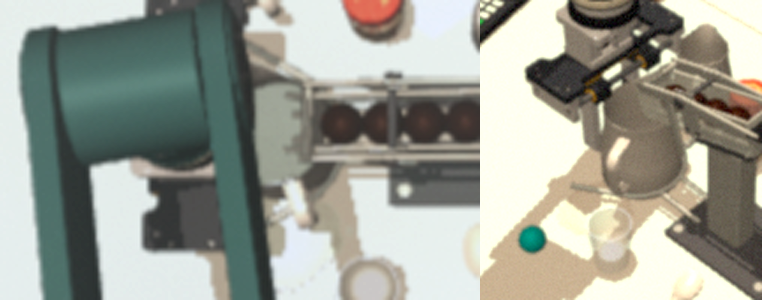

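The pitcher stands against the back: 13 N for under 1 mm of advance. I'll back off straight, then lift clear.

>>> {"name": "carry_out", "arguments": {
  "motion": "0.04 0 0 0; 0.1 0 0 0; 0.2 0 0 0; 0.3 0 0 0; 0.4 0 -0.15 0; 0.4 0 -0.4 0; 0.4 0 -0.7 0; 0.4 0 -1 0",
  "grip": -1
}}

```text
time: 7.55
tool_pos: [0.5118, 0.2074, 0.1919]
ee_rot: [-3.14, 0.001, 1.577]
wrist_force: [1.2, 0.0, -0.1]
width: 0.0006
finger_force: 0.0
```

>>> {"name": "carry_out", "arguments": {
  "motion": "0.1 -0.1 -0.1 0; 0.2 -0.2 -0.2 0; 0.3 -0.35 -0.3 0; 0.4 -0.5 -0.4 0; 0.5 -0.65 -0.5 0; 0.5 -0.8 -0.6 0; 0.5 -0.9 -0.7 0; 0.5 -0.9 -0.7 0"
}}

```text
time: 8.35
tool_pos: [0.3763, 0.2821, 0.2991]
ee_rot: [3.137, -0.003, 1.579]
wrist_force: [1.1, -0.8, 0.9]
width: 0.0006
finger_force: 0.0
```

Run:
```python
from h import *
go([.514,-.097,.3])
t=snap('top','t4.png');s=snap('scene','s4.png')
for y in(.099,.105,.11):
  for X in np.arange(0,6.28,np.pi/4):
    pass
a=cv2.resize(t['image'][220:320,200:380,::-1],(540,300),interpolation=cv2.INTER_CUBIC)
b=cv2.resize(s['image'][170:340,210:340,::-1],(229,300),interpolation=cv2.INTER_CUBIC)
cv2.imwrite('pics/c4.png',np.clip(np.hstack([a,b])*1.5,0,255).astype('uint8'))
```

```text
t 8.35 pos [0.3763 0.2821 0.2991] rpy [ 3.137e+00 -3.000e-03  1.579e+00] F [ 1.1 -0.8  0.9] w 0.001 q [ 0.52 -0.1   1.4  -0.    1.83  0.51]
shift [-2.535  0.897 -0.009] turn 0.003
```

View pics/c4.png

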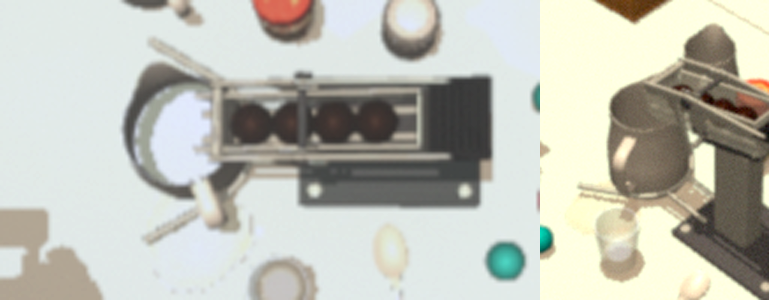

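Run:
```python
from h import *
t=load('top');s=load('scene')
th=np.linspace(0,2*np.pi,73)
for y in(.094,.099,.104,.109):
    r=[]
    for R,z in((.046,0),(.04,.105)):
        P=np.array([proj(t,[.513+R*np.cos(a),y+R*np.sin(a),z]) for a in th]); Q=np.array([proj(s,[.513+R*np.cos(a),y+R*np.sin(a),z]) for a in th])
        r.append(('top l,t,b',((P[:,0].min()-200)*3).round(),((P[:,1].min()-220)*3).round(),((P[:,1].max()-220)*3).round(),'sc l,r,b',((Q[:,0].min()-210)*1.762+540).round(),((Q[:,0].max()-210)*1.762+540).round(),((Q[:,1].max()-170)*1.764).round()))
    print(y,*r,sep='\n ')
a=cv2.resize(t['image'][230:310,230:310,::-1],(480,480),interpolation=cv2.INTER_CUBIC)
b=cv2.resize(s['image'][210:290,228:292,::-1],(320,400),interpolation=cv2.INTER_CUBIC)
A=np.zeros((480,800,3));A[:,:480]=a;A[:400,480:]=b
A=np.clip(A*1.5,0,255).astype('uint8')
for y,c in((.099,(0,0,255)),(.106,(0,180,0))):
  for z,R in((0,.046),(.105,.04)):
   for q in th[::3]:
    p=[.513+R*np.cos(q),y+R*np.sin(q),z]
    u,v=proj(t,p);cv2.circle(A,(int((u-229.5)*6),int((v-229.5)*6)),2,c,-1)
    u,v=proj(s,p);cv2.circle(A,(480+int((u-227.5)*5),int((v-209.5)*5)),2,c,-1)
cv2.imwrite('pics/c5.png',A)
```

```text
0.094
 ('top l,t,b', np.float64(145.0), np.float64(84.0), np.float64(202.0), 'sc l,r,b', np.float64(615.0), np.float64(695.0), np.float64(206.0))
 ('top l,t,b', np.float64(135.0), np.float64(76.0), np.float64(186.0), 'sc l,r,b', np.float64(615.0), np.float64(689.0), np.float64(135.0))
0.099
 ('top l,t,b', np.float64(139.0), np.float64(84.0), np.float64(202.0), 'sc l,r,b', np.float64(612.0), np.float64(692.0), np.float64(203.0))
 ('top l,t,b', np.float64(128.0), np.float64(76.0), np.float64(186.0), 'sc l,r,b', np.float64(612.0), np.float64(685.0), np.float64(132.0))
0.104
 ('top l,t,b', np.float64(132.0), np.float64(84.0), np.float64(202.0), 'sc l,r,b', np.float64(609.0), np.float64(689.0), np.float64(201.0))
 ('top l,t,b', np.float64(121.0), np.float64(76.0), np.float64(186.0), 'sc l,r,b', np.float64(609.0), np.float64(682.0), np.float64(130.0))
0.109
 ('top l,t,b', np.float64(126.0), np.float64(84.0), np.float64(202.0), 'sc l,r,b', np.float64(606.0), np.float64(686.0), np.float64(199.0))
 ('top l,t,b', np.float64(114.0), np.float64(76.0), np.float64(186.0), 'sc l,r,b', np.float64(605.0), np.float64(679.0), np.float64(128.0))
```

View pics/c5.png

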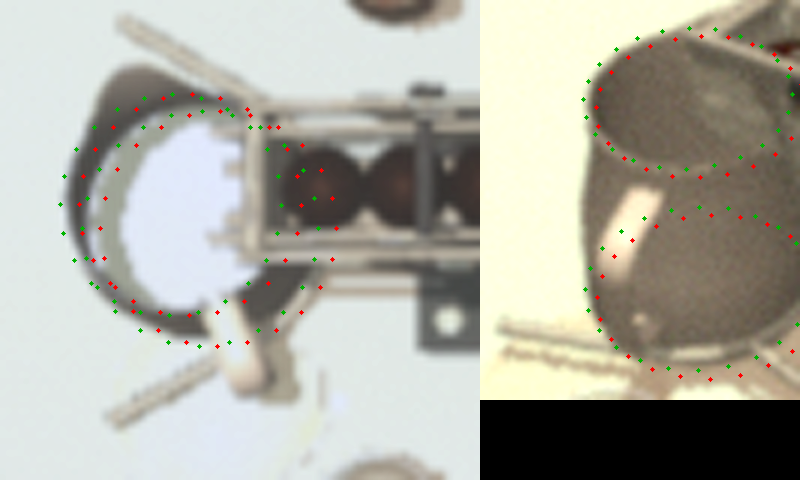

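The crop shows the pitcher inside the guide with its axis near y = 0.103. The feeder points put the guide centre at about (0.515, 0.102). Since the cradling fingers may have held it off-centre, I'll push once more at the middle with closed fingertips to make sure it's home.

>>> {"name": "carry_out", "arguments": {
  "motion": "-0.05 0.15 0 0; -0.1 0.3 0 0; -0.15 0.45 0.1 0; -0.2 0.6 0.25 0; -0.25 0.75 0.4 0; -0.3 0.93 0.55 0; -0.35 0.93 0.7 0; -0.4 0.93 0.8 0"
}}

```text
time: 9.25
tool_pos: [0.5168, 0.2201, 0.171]
ee_rot: [-3.135, 0.002, 1.575]
wrist_force: [0.2, -0.2, -0.8]
width: 0.0003
finger_force: 0.0
```

>>> {"name": "carry_out", "arguments": {
  "motion": "0 0 0.15 0; 0 0 0.3 0; 0 0 0.45 0; 0 0 0.6 0; 0 0 0.75 0; 0 0 0.86 0; 0 0 0.92 0; 0 0 0.92 0"
}}

```text
time: 10.05
tool_pos: [0.5155, 0.2207, 0.035]
ee_rot: [-3.136, 0.002, 1.576]
wrist_force: [0.1, 0.7, 0.3]
width: 0.0005
finger_force: 0.0
```

Run:
```python
from h import *
go([.515,.16,.04])
```

```text
t 10.05 pos [0.5155 0.2207 0.035 ] rpy [-3.136e+00  2.000e-03  1.576e+00] F [0.1 0.7 0.3] w 0.0 q [ 0.3   0.22  1.59 -0.    1.33  0.3 ]
shift [-0.405 -0.006 -0.033] turn 0.002
```

>>> {"name": "carry_out", "arguments": {
  "motion": "-0.07 0 0 0; -0.14 0 0 0; -0.2 0 0 0; -0.26 0 0 0; -0.31 0 0 0; -0.35 0 0 0; -0.38 0 0 0; -0.4 0 0 0"
}}

```text
time: 10.85
tool_pos: [0.5172, 0.1614, 0.038]
ee_rot: [3.141, -0.001, 1.576]
wrist_force: [-0.3, 3.4, 0.1]
width: 0.0004
finger_force: 2.0
```

>>> {"name": "carry_out", "arguments": {
  "motion": "-0.01 0 0 0; -0.02 0 0 0; -0.03 0 0 0; -0.04 0 0 0; -0.05 0 0 0; -0.06 0 0 0; -0.06 0 0 0; -0.06 0 0 0"
}}

```text
time: 11.65
tool_pos: [0.518, 0.1601, 0.0398]
ee_rot: [3.138, -0.015, 1.578]
wrist_force: [-1.1, 17.7, 3.8]
width: 0.0004
finger_force: 8.7
```

Run:
```python
from h import *
t=load('top');s=load('scene')
i0=cv2.imread('pics/scene0.png');i1=cv2.imread('pics/scene0.png');i2=cv2.imread('pics/s4.png')
t2=cv2.imread('pics/t4.png'); t0=cv2.imread('pics/top0.png')
S=8
def pan(im,cam,u0,v0,w,h,draw):
    A=np.clip(cv2.resize(im[v0:v0+h,u0:u0+w],None,fx=S,fy=S,interpolation=cv2.INTER_CUBIC)*1.6,0,255).astype('uint8')
    for p,c in draw:
        u,v=proj(cam,p);cv2.circle(A,(int((u-u0+.5)*S),int((v-v0+.5)*S)),1,c,-1)
    return A
def guide(c,col,R=.054):
    a=np.radians(np.linspace(180+26.7,360-26.7,40)); P=[[.515+R*np.cos(x),c+R*np.sin(x),.014] for x in a]
    for sg in(-1,1):
        for k in np.linspace(0,1,20): P.append([.515+sg*(.0482+k*.0283),c-.0243+k*.0563,.014])
    return [(p,col) for p in P]
G=guide(.100,(0,0,255))
foot=[([.516+.046*np.cos(x),.104+.046*np.sin(x),0.],(0,180,0)) for x in np.linspace(0,6.28,60)]
a=pan(i0,s,232,250,50,37,G);b=pan(i2,s,232,250,50,37,foot)
c=pan(t0,t,244,232,50,37,G);d=pan(t0,t,244,268,50,37,G)
cv2.imwrite('pics/c6.png',np.vstack([np.hstack([a,b]),np.hstack([c,d])]))
```

```text
(no output)
```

View pics/c6.png

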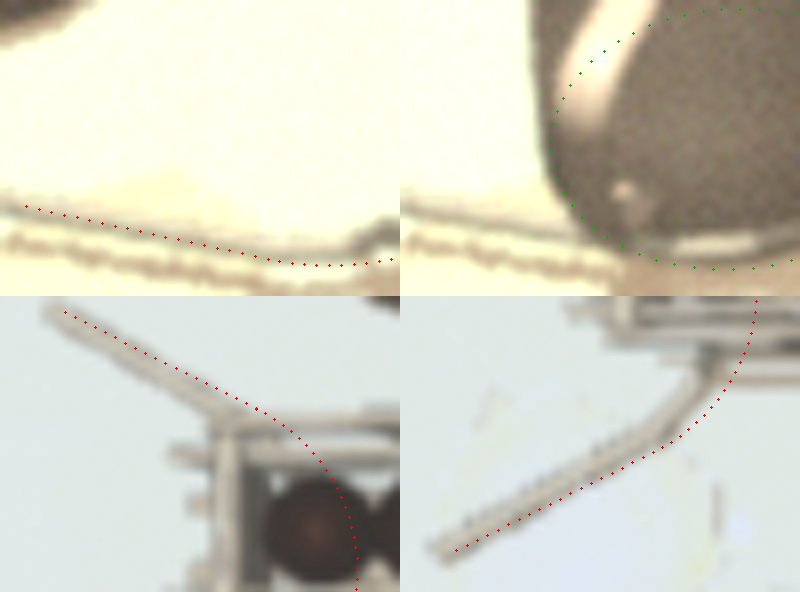

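The overlay puts the guide about 5 mm further out than my first estimate, so its centre is at y ≈ 0.105. The pitcher at about 0.104 is therefore seated, with the wire touching its foot at the back. Next is the paddle: retreat, rise and cross above the feeder.

>>> {"name": "carry_out", "arguments": {
  "motion": "0.06 0 0 0; 0.14 0 0 0; 0.25 0 0 0; 0.38 0 0 0; 0.42 0 -0.2 0; 0.42 0 -0.45 0; 0.42 0 -0.72 0; 0.42 0 -1 0"
}}

```text
time: 12.45
tool_pos: [0.5163, 0.2161, 0.1886]
ee_rot: [-3.14, 0.001, 1.577]
wrist_force: [0.7, -0.0, 0.2]
width: 0.0006
finger_force: 0.0
```

>>> {"name": "carry_out", "arguments": {
  "motion": "0 0 -0.15 0; 0 0 -0.3 0; 0 0 -0.45 0; -0.1 0 -0.6 0; -0.3 0 -0.75 0; -0.5 0 -0.8 0; -0.7 0 -0.8 0; -0.9 0 -0.8 0"
}}

```text
time: 13.25
tool_pos: [0.5178, 0.08, 0.3083]
ee_rot: [3.141, 0.0, 1.577]
wrist_force: [0.7, 0.2, 0.2]
width: 0.0003
finger_force: 0.0
```

```bash
python3 -c "
from h import *
go([.515,-.093,.30])"
```

```text
t 13.25 pos [0.5178 0.08   0.3083] rpy [3.141 0.    1.577] F [0.7 0.2 0.2] w 0.0 q [ 0.05  0.03  1.26 -0.    1.85  0.04]
shift [-1.153 -0.026  0.056] turn 0.002
```

>>> {"name": "carry_out", "arguments": {
  "motion": "-0.15 0 0 0; -0.3 0 0 0; -0.45 0 0 0; -0.6 -0.02 0 0; -0.75 -0.02 0 0; -0.9 -0.02 0 0; -1 -0.02 0 0; -1 -0.02 0 0"
}}

```text
time: 14.05
tool_pos: [0.5156, -0.0706, 0.3075]
ee_rot: [-3.141, 0.0, 1.574]
wrist_force: [0.6, -0.1, -0.3]
width: 0.0008
finger_force: 0.0
```

>>> {"name": "carry_out", "arguments": {
  "motion": "-0.06 0 0.05 0; -0.12 0 0.12 0; -0.14 0 0.2 0; -0.14 0 0.28 0; -0.14 0 0.36 0; -0.14 0 0.42 0; -0.14 0 0.46 0; -0.14 0 0.48 0"
}}

```text
time: 14.85
tool_pos: [0.5154, -0.0901, 0.2352]
ee_rot: [-3.141, -0.0, 1.577]
wrist_force: [0.1, 0.9, -0.3]
width: 0.0007
finger_force: 0.0
```

```bash
python3 -c "
from h import *
go([.515,-.093,.174])"
```

```text
t 14.85 pos [ 0.5154 -0.0901  0.2352] rpy [-3.141 -0.     1.577] F [ 0.1  0.9 -0.3] w 0.001 q [-0.28  0.03  1.4   0.    1.71 -0.29]
shift [-0.019 -0.003  0.408] turn 0.002
```

>>> {"name": "carry_out", "arguments": {
  "motion": "-0.01 0 0.06 0; -0.02 0 0.11 0; -0.02 0 0.18 0; -0.02 0 0.25 0; -0.02 0 0.31 0; -0.02 0 0.36 0; -0.02 0 0.39 0; -0.02 0 0.41 0"
}}

```text
time: 15.65
tool_pos: [0.5161, -0.0923, 0.176]
ee_rot: [3.139, -0.002, 1.577]
wrist_force: [-2.8, 3.1, 15.4]
width: 0.0003
finger_force: 7.4
```

>>> {"name": "carry_out", "arguments": {
  "motion": "0 0 0.01 0; 0 0 0.02 0; 0 0 0.02 0; 0 0 0.02 0; 0 0 0.02 0; 0 0 0.02 0; 0 0 0.02 0; 0 0 0.02 0"
}}

```text
time: 16.45
tool_pos: [0.5163, -0.0922, 0.1759]
ee_rot: [3.137, -0.001, 1.578]
wrist_force: [-4.8, 3.9, 16.6]
width: 0.0002
finger_force: 7.5
```

```bash
cat > b.py <<'E'
from h import *
go([.515,-.093,.174])
for n in('top','scene'):
    s=snap(n,n+'_%d.png'%(robot.get_obs()['time']*100)); im=s['image'].astype(int)
    hsv=cv2.cvtColor(s['image'],cv2.COLOR_RGB2HSV)
    u0,u1,v0,v1=(235,335,235,300) if n=='top' else (200,345,180,290)
    sub=s['image'][v0:v1,u0:u1].astype(int)
    m=((sub.max(2)<60)&(sub[:,:,0]-sub[:,:,2]>8)).astype('uint8')
    k,l,st,ce=cv2.connectedComponentsWithStats(m)
    print(n,[(tuple(np.round(ce[i]+[u0,v0],1)),int(st[i,4])) for i in range(1,k) if st[i,4]>5])
E
python3 b.py
python3 - <<'E'
import cv2,numpy as np
t=cv2.imread('pics/t4.png')
for f in('top0','t4'):
    t=cv2.imread(f'pics/{f}.png'); print(f,[t[262,u].tolist() for u in(252,258,264,280,290,300,312,322)])
E
```

```text
t 16.45 pos [ 0.5163 -0.0922  0.1759] rpy [ 3.137e+00 -1.000e-03  1.578e+00] F [-4.8  3.9 16.6] w 0.0 q [-0.29  0.04  1.51  0.    1.59 -0.29]
shift [-0.005 -0.009  0.012] turn 0.002
top [((np.float64(291.9), np.float64(260.6)), 31), ((np.float64(306.3), np.float64(260.1)), 39), ((np.float64(264.8), np.float64(264.7)), 17)]
scene [((np.float64(302.4), np.float64(224.9)), 11), ((np.float64(292.1), np.float64(229.6)), 10), ((np.float64(308.7), np.float64(250.0)), 7)]
top0 [[145, 146, 141], [144, 146, 141], [144, 146, 141], [34, 36, 41], [32, 33, 35], [55, 57, 57], [32, 34, 43], [30, 32, 38]]
t4 [[164, 154, 148], [166, 155, 150], [167, 156, 150], [36, 37, 44], [35, 36, 38], [59, 61, 61], [34, 37, 46], [32, 35, 41]]
```

The lever is on its stop at 16 N. A dark ball now shows at top (265,265), inside the pitcher's mouth, and the first place at the gate is empty. I'll release the paddle and withdraw.

>>> {"name": "carry_out", "arguments": {
  "motion": "0 0 -0.06 0; 0 0 -0.13 0; 0 0 -0.2 0; 0 0 -0.28 0; 0 0 -0.38 0; 0 0 -0.5 0; 0 0 -0.65 0; 0 0 -0.8 0"
}}

```text
time: 17.35
tool_pos: [0.5151, -0.0927, 0.2915]
ee_rot: [-3.139, -0.002, 1.577]
wrist_force: [0.1, 0.7, 0.5]
width: 0.0004
finger_force: 0.0
```

>>> {"name": "carry_out", "arguments": {
  "motion": "-0.1 -0.1 0 0; -0.2 -0.25 0 0; -0.3 -0.4 0 0; -0.4 -0.6 0 0; -0.5 -0.8 0 0; -0.6 -1 0 0; -0.6 -1 0 0; -0.6 -1 0 0"
}}

```text
time: 18.15
tool_pos: [0.3661, -0.184, 0.2914]
ee_rot: [3.141, -0.001, 1.576]
wrist_force: [1.1, -0.2, 0.1]
width: 0.0003
finger_force: 0.0
```

```bash
python3 b.py
python3 - <<'E'
from h import *
# bystanders / paddle: change between first and last images
for n in('top','scene'):
    a=cv2.imread(f'pics/{n}0.png').astype(int);b=load(n)['image'][:,:,::-1].astype(int)
    a=a*(np.median(b)/np.median(a))
    m=(cv2.GaussianBlur(abs(a-b).max(2).astype('uint8'),(5,5),0)>25).astype('uint8')
    k,l,st,ce=cv2.connectedComponentsWithStats(m); print(n,[st[i].tolist() for i in range(1,k) if st[i,4]>25])
E
```

```text
t 18.15 pos [ 0.3661 -0.184   0.2914] rpy [ 3.141e+00 -1.000e-03  1.576e+00] F [ 1.1 -0.2  0.1] w 0.0 q [-0.61 -0.23  1.53  0.    1.85 -0.61]
shift [0.601 0.995 0.784] turn 0.002
top [((np.float64(282.9), np.float64(260.5)), 28), ((np.float64(296.2), np.float64(260.7)), 26), ((np.float64(310.6), np.float64(260.3)), 37), ((np.float64(264.6), np.float64(264.9)), 19)]
scene [((np.float64(321.5), np.float64(183.5)), 6), ((np.float64(326.2), np.float64(186.3)), 6), ((np.float64(289.3), np.float64(218.9)), 12), ((np.float64(339.1), np.float64(238.3)), 63), ((np.float64(340.5), np.float64(249.1)), 8), ((np.float64(329.4), np.float64(257.6)), 46), ((np.float64(302.5), np.float64(262.7)), 6), ((np.float64(305.4), np.float64(287.7)), 14)]
top [[33, 0, 607, 480, 163912], [90, 209, 16, 8, 78], [25, 218, 5, 58, 86], [93, 231, 27, 28, 472], [352, 281, 6, 6, 28], [237, 427, 48, 53, 1456], [268, 427, 47, 23, 634], [308, 442, 14, 6, 50], [26, 456, 31, 24, 458], [301, 457, 13, 4, 44]]
scene [[0, 0, 406, 294, 58991], [0, 186, 214, 294, 17127], [207, 368, 184, 103, 8984], [49, 373, 7, 6, 37], [64, 387, 7, 7, 36], [24, 416, 23, 14, 109], [0, 427, 17, 10, 73], [0, 443, 75, 37, 2031]]
```

Three balls remain in the feeder, at top x of 283, 296 and 311. One is in the pitcher at (265,265), and the arm is clear. Handing in.

```bash
python3 -c "
from bench import robot
print(robot.close_job())"
```

```text
the job is handed in; nothing more can be done
None
```

I handed the job in at about 18 s: the large pitcher is in the guide, pushed until it would go no further. One press of the paddle dropped one ball into it; three balls remain in the feeder and the arm is clear. The hand-in gave no verdict, and my image comparison was too noisy to confirm that nothing else on the counter moved.

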